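# Hold a test blade in the blasting box

### The arm

A 6-joint arm with a two-finger parallel gripper is mounted at the origin on the work surface. World frame = base frame: x ahead of the robot, y to its left, z up, the work surface at z = 0. Lengths are in m, angles in rad, forces in N, time in s.
With the tool pointing down it reaches from about 0.35 to 0.975 m from the base axis. Payload 4.9 kg.
Tool frame: the origin (TCP) lies midway between the tips of the shut fingers; the grasp point (between the pads) lies 19 mm behind it (ctrl.tcp_to_grasp is the distance from the TCP to the grasp point, in m); z points along the fingers, y is the line along which they close (so a half turn about z gives the same grasp; the last joint's range is limited). The gripper opens to 85 mm and grips with 20 to 120 N. Pads are 22 mm wide; open, the fingers measure 114 mm over their backs; the gripper's body (76 mm by 85 mm) begins 54 mm behind the grasp point. The pads swing forward as they close: fully open they stand 13 mm farther back than shut.
Start: joints at [-1.222, 0.053, 1.613, -0, 1.476, -0.119], TCP at [0.282, -0.558, 0.205] pointing down, gripper open.
Joint ranges: [-3.01, 3.01], [-1.01, 2.22], [0.06, 2.58], [-1.02, 4.17], [0.09, 2.62], [-3.14, 3.14]. Speed limits (rad/s): [2.57, 2.57, 3.14, 3.14, 3.14, 3.14].

### API

Orientations are given as a rotation vector (axis times angle).
In Python, from station import ctrl, cams, finish_job gives the robot as it stands (ctrl), with the cameras (cams) and the job as plain functions.
- The arm moves only by the shell command python3 jog.py 'ROWS' [FORCE]. ROWS is rows parted by semicolons, their numbers by spaces, 1 to 20 of them, each of 7 numbers: the finger opening in m, then dx, dy, dz in m, then a rotation vector rx, ry, rz in rad; each row is the pose to reach, as a shift and turn from the pose commanded when the command began, along the tool's axes at that moment; what a row does not reach only later rows make up. A row lasts 1/12 s, in which the tool goes at most 0.0417 m and 0.125 rad, less where a joint would pass 70% of its speed; a pose out of reach is approached as far as the arm can. The fingers move at their own pace and stop on an object; FORCE is the grip in N (left out, the last holds). Time passes only in rows, so rows that do not move let the fingers close. It prints the time, the measured TCP pose, the force, the opening and the grip force at its end.
- ctrl.get_obs(): the state, without advancing time (a new reading comes with each control period).
- cams.get_image(name): name is "scene" or "top"; returns the picture (384x512x3 uint8, red, green, blue); there is no depth.
- cams.camera_params(name): a dict with "fx", "fy", "cx", "cy" (pixels), "T" (4x4, takes a point from camera to world coordinates). Camera axes: x right, y down, z forward; pixel columns grow to the right and rows downward; lengths in m; the calibration is good to about 2 mm. A picture is of the moment at which its call begins. camera_params takes no time and is no camera call.
- finish_job(): hands the job in; it is judged then, once.
The state is a dict: "t": time; "q": joint angles; "dq": joint speeds; "effort": joint torques, N m; "tool_pos": TCP position; "tool_rot": TCP orientation; "contact_force": force on the tool from outside, world axes, zero at the start; "wrist_torque": the same for the moment, N m; "opening": finger opening in m; "grip_force": force on a finger pad.
Only numpy, scipy, OpenCV 4.12 (cv2) and the standard library are available. Lean on these libraries where they do the work, as an engineer would, in place of code of your own. Each camera call takes 0.05 s, during which the arm holds its last target. There are 200 camera calls.

### The job

Push the blasting box's front door up until it is fully shut; then take the copper test blade with the red grip from the rack, pass it upright, tip first, down through the slot in the box's top until the white band on the blade is at the slot's mouth, and keep holding it there. The program finishes while the gripper is still holding the blade in the slot, its grip block clear above the box, with the door shut. Leave the other blades and everything else on the bench where they are.

Things in the scene. Friction and masses are not known exactly. Their poses are not given: they have to be found in the camera images.
- copper_blade: Blade standing in the rack: copper, 8 thick (own x) x 40 wide (own y) x 100 long, on top a red grip block 22 (x) x 40 (y) x 45 tall (100 to 145 above the tip). White band 50 to 70 above the tip. Origin: centre of the bottom end (tip), z up. 0.2 to 0.45 kg. The one to use. Lower 40 sit in the socket; lifts straight up. Pinch the grip from above across its thickness.
- brass_blade: Blade standing in the rack: brass, 8 thick (own x) x 40 wide (own y) x 100 long, on top a black grip block 22 (x) x 40 (y) x 45 tall (100 to 145 above the tip). White band 50 to 70 above the tip. Origin: centre of the bottom end (tip), z up. 0.2 to 0.45 kg. Leave alone.
- steel_blade: Blade standing in the rack: steel, 8 thick (own x) x 40 wide (own y) x 100 long, on top a blue grip block 22 (x) x 40 (y) x 45 tall (100 to 145 above the tip). White band 50 to 70 above the tip. Origin: centre of the bottom end (tip), z up. 0.2 to 0.45 kg. Leave alone.
- rack: Fixed wooden rack 80 (own x) x 200 (own y) x 50 tall, three sockets in a row along its y, 60 apart, with floors 10 above the bench; each holds one blade, its width along the rack's y. Which blade is where changes. Origin: centre of the underside.
- cabinet: Fixed blue steel blasting box 260 deep (own x) x 260 wide (own y) x 180 tall with a grey 12 mm thick top plate; hollow inside. Its front with the door faces own -x, towards the robot. A low round dust outlet 35 tall stands at the rear left of its top. Origin: centre of the underside.
- slot (a point): Centre of the slot's mouth, in the upper face of the cabinet's top plate (180 above the bench). The slot is 10 (along own x) x 42 (along own y), goes straight down through the 12 mm plate, has a 3 mm chamfer at the mouth and lies between two yellow lines; below it is at least 148 of free space. Axes as the cabinet's, z up.
- door (a joint): Angle of the cabinet's front door, rad: 0 = shut against its stop, grows as the door tips forward and down towards the robot (to 1.2). It starts partly open. The stiff hinge has friction and stays where it is left; pushing it shut takes about 3 to 6 N at the handle.
- door_hinge (a point): Middle of the door's hinge line, which runs along the cabinet's y at the outer lower edge of the door, 20 above the bench. Fixed to the door: its axes turn with the door. The door is 250 wide, 150 tall above the hinge, 12 thick, blue with a glass pane.
- door_handle (a point): Middle of the door's steel bar handle: round bar 10 thick, 100 long, along the cabinet's y, 35 out from the door's outer face and 120 above the hinge line (measured along the door).
- spray_bottle: Closed bottle with a red cap, 64 across, 180 tall. Bystander, stands loose on the bench; origin: centre of its underside.
- flux_jar: Squat jar with a white lid, 68 across, 75 tall. Bystander, stands loose on the bench; origin: centre of its underside.
- hammer: Hand hammer lying on the bench. Bystander, stands loose on the bench; origin: centre of its underside.
- fire_brick: Tan fire brick 115 x 200 x 50. Bystander, stands loose on the bench; origin: centre of its underside.
- pickle_dish: Small copper bowl, 100 across, 40 tall. Bystander, stands loose on the bench; origin: centre of its underside.

How it is judged:
By the outcome, as a careful person would: the job done as asked, in the order asked, and still so for the second after the job is handed in, while the arm keeps its last pose, push and grip.
It also fails if it takes over 64 s, if anything falls off the work surface, if the arm or the gripper's body presses on something with over 40 N, if the wrist force passes 120 N, or if a joint passes its speed limit or range.

## Working session

There is one attempt and no reset: what is moved stays moved. The work goes in short steps, Python scripts to look and compute and a shell command to move; the robot and the scene stay as the last step left them, time stands still between calls to the robot, and variables do not carry over. Pictures are saved under pics/ and viewed, at most 10 in all, crops included, and the job is handed in when it is done.

```bash
ls; mkdir -p pics
python3 - <<'E'
from station import ctrl, cams, finish_job
import cv2,numpy as np
for n in("scene","top"):
    im=cams.get_image(n); cv2.imwrite(f"pics/{n}0.png",im[:,:,::-1])
    p=cams.camera_params(n); print(n,p["fx"],p["cx"],p["cy"],np.round(p["T"],3).tolist())
print(ctrl.get_obs(), ctrl.tcp_to_grasp)
E
```

```text
jog.py
pics
station.py
scene 365.85504612751095 253.1027862423328 194.81008692672765 [[0.116, 0.946, -0.304, 0.936], [0.993, -0.108, 0.045, -0.062], [0.009, -0.307, -0.952, 1.171], [0.0, 0.0, 0.0, 1.0]]
top 417.0076332704037 257.9651163270132 193.94477026608925 [[0.03, -0.98, 0.198, 0.333], [-1.0, -0.031, -0.003, -0.017], [0.009, -0.198, -0.98, 1.347], [0.0, 0.0, 0.0, 1.0]]
{'t': 0.1, 'q': array([-1.22201312e+00,  5.32882288e-02,  1.61417358e+00, -4.01402281e-06,
        1.47597644e+00, -1.19012314e-01]), 'dq': array([ 0.0002931 , -0.00044174, -0.00399556,  0.00148878, -0.00140705,
       -0.00011701]), 'effort': array([ 2.74022013e-04, -3.94905102e+01, -3.71363139e+01, -1.26931045e-04,
        3.90175977e-03,  2.79731118e-06]), 'tool_pos': array([ 0.28160644, -0.55727696,  0.20387752]), 'tool_rot': array([-3.05426511e+00, -7.27705504e-01,  3.38366199e-04]), 'contact_force': array([-0.06536025,  0.19681449, -0.00331977]), 'wrist_torque': array([ 0.02187823,  0.0173812 , -0.00808338]), 'grip_force': 0.0, 'opening': 0.085661004010978} 0.0187
```

View pics/scene0.png

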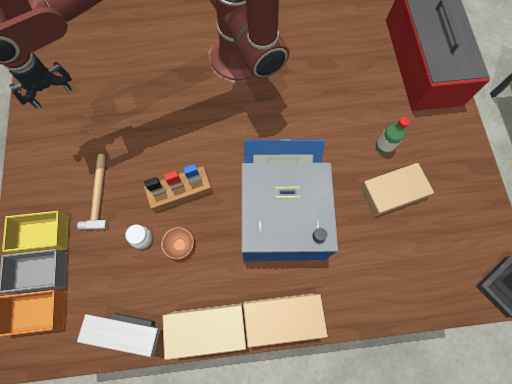

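View pics/top0.png

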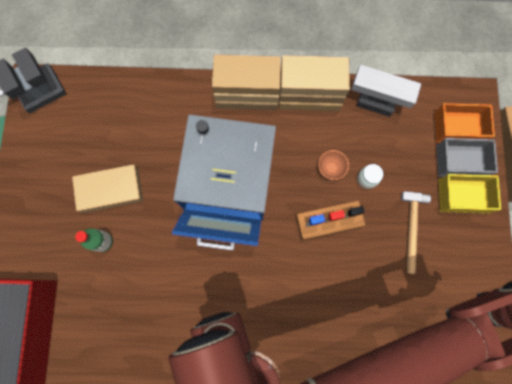

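Scene picture: the robot is at the top. The cabinet is at about (288,210), with its slot between yellow lines at (288,192). The rack is at (178,188), with the red grip in the middle at (172,179). Top picture: the slot is at (223,176), the partly open door and its handle at (215,244), and the red grip at (337,215). I'll zoom in on both.

Run:
```python
import cv2,numpy as np
s=cv2.imread("pics/scene0.png");t=cv2.imread("pics/top0.png")
def c(im,x,y,w,h,W,H): return cv2.resize(im[y:y+h,x:x+w],(W,H),interpolation=cv2.INTER_CUBIC)
a=np.hstack([c(s,140,155,80,60,400,300),c(s,236,134,100,75,400,300)])
b=np.hstack([c(t,290,190,80,60,400,300),c(t,170,165,112,84,400,300)])
cv2.imwrite("pics/crop0.png",np.vstack([a,b]))
```

```text
(no output)
```

View pics/crop0.png

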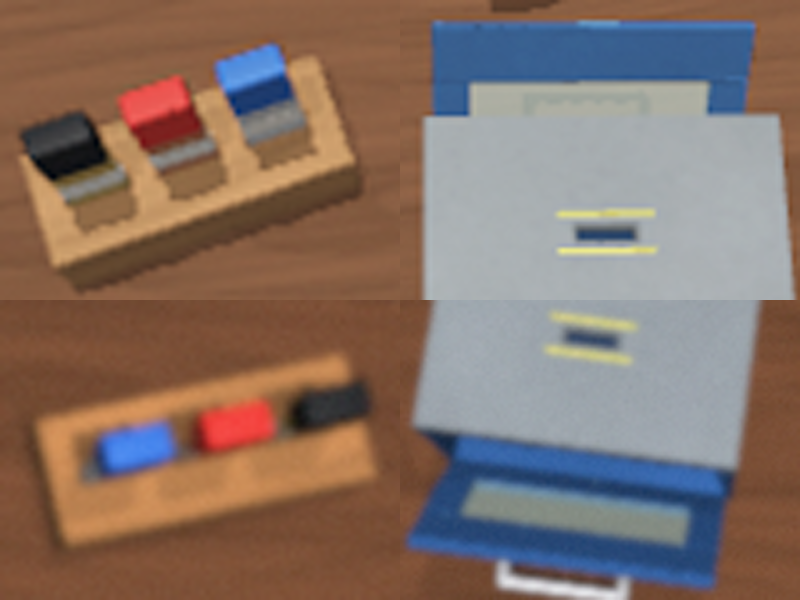

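Crop: the red grip's top face is at about scene (171.5,175) and top (337,215). The yellow lines enclose the slot in both views. The door leans toward the robot, and the handle bar is at about top (215,245).

```bash
cat > h.py <<'E'
from station import ctrl, cams, finish_job
import cv2,numpy as np
def img(n,k=4): return np.mean([cams.get_image(n).astype(float) for _ in range(k)],0)
P={n:cams.camera_params(n) for n in("scene","top")}
def ray(n,uv):
    p=P[n];d=np.array([(uv[0]-p["cx"])/p["fx"],(uv[1]-p["cy"])/p["fy"],1.]);return p["T"][:3,3],p["T"][:3,:3]@d
def plane(n,uv,z):
    o,d=ray(n,uv);return o+d*(z-o[2])/d[2]
def tri(a,b):
    (o1,d1),(o2,d2)=ray("scene",a),ray("top",b)
    s=np.linalg.lstsq(np.c_[d1,-d2],o2-o1,rcond=None)[0]
    p,q=o1+d1*s[0],o2+d2*s[1];return (p+q)/2,np.linalg.norm(p-q)
def proj(n,X):
    p=P[n];c=np.linalg.inv(p["T"])@np.r_[X,1];return np.array([p["fx"]*c[0]/c[2]+p["cx"],p["fy"]*c[1]/c[2]+p["cy"]])
def blobs(im,mask,box,amin=6):
    x,y,w,h=box;m=np.zeros(mask.shape,np.uint8);m[y:y+h,x:x+w]=mask[y:y+h,x:x+w]
    cs,_=cv2.findContours(m,cv2.RETR_EXTERNAL,cv2.CHAIN_APPROX_NONE)
    n,l,st,ce=cv2.connectedComponentsWithStats(m,connectivity=8)
    return [(st[i,4],ce[i],np.argwhere(l==i)[:,::-1].astype(np.float32)) for i in range(1,n) if st[i,4]>=amin]
E
python3 - <<'E'
from h import *
I={n:img(n) for n in P}
B={"scene":((240,160,90,60),(140,155,80,60)),"top":((180,150,90,50),(290,190,80,60))}
yc={};rc={}
for n,im in I.items():
    r,g,b=im[...,0],im[...,1],im[...,2]
    Y=(np.minimum(r,g)-b>35)
    yb=blobs(im,Y,B[n][0]); print(n,"yel",[(a,c.round(2)) for a,c,_ in yb])
    # weighted centroid of yellowness
    x,y,w,h=B[n][0];W=np.zeros(r.shape);W[y:y+h,x:x+w]=np.clip(np.minimum(r,g)-b-15,0,None)[y:y+h,x:x+w]
    vv,uu=np.mgrid[:384,:512];yc[n]=np.array([(W*uu).sum(),(W*vv).sum()])/W.sum()
    pts=np.concatenate([p for _,_,p in yb]);
    print(" yc",yc[n].round(2),"plane180",plane(n,yc[n],.18).round(4))
    R=(r-np.maximum(g,b)>60)&(r>100)
    for thr in(100,150,180,200):
        rb=blobs(im,(r-np.maximum(g,b)>60)&(r>thr),B[n][1],20)
        for a,c,p in rb:
            rect=cv2.minAreaRect(p);rc[n,thr]=c
            # corners in world @ z .155
            bx=cv2.boxPoints(rect);w=np.array([plane(n,q,.155)[:2] for q in bx])
            e=np.diff(np.r_[w,w[:1]],axis=0);print(" red",thr,a,c.round(2),plane(n,c,.155).round(4),"sides",np.linalg.norm(e,axis=1).round(3)[:2],np.degrees(np.arctan2(e[:2,1],e[:2,0])).round(1))
print("slot",tri(yc["scene"],yc["top"]))
for t in (150,180,200):
    if ("scene",t) in rc and ("top",t) in rc: print("red",t,tri(rc["scene",t],rc["top",t]))
# line directions on slot lines
for n,im in I.items():
    r,g,b=im[...,0],im[...,1],im[...,2]
    for a,c,p in blobs(im,(np.minimum(r,g)-b>35),B[n][0]):
        vx,vy,x0,y0=cv2.fitLine(p,cv2.DIST_L2,0,.01,.01).ravel()
        d=plane(n,(x0+8*vx,y0+8*vy),.18)-plane(n,(x0-8*vx,y0-8*vy),.18);print(n,"line ang",np.degrees(np.arctan2(d[1],d[0])).round(2))
# cabinet top plate contour (grey)
for n,im in I.items():
    hsv=cv2.cvtColor(im.astype(np.uint8),cv2.COLOR_RGB2HSV)
    box=(225,150,120,110) if n=="scene" else (165,105,125,115)
    m=(hsv[...,1]<60)&(hsv[...,2]>110)
    bl=max(blobs(im,m.astype(np.uint8),box,500),key=lambda q:q[0])
    h=cv2.convexHull(bl[2]);q=cv2.approxPolyDP(h,4,True)[:,0]
    w=np.array([plane(n,k,.18)[:2] for k in q]);e=np.diff(np.r_[w,w[:1]],axis=0)
    print(n,"plate",q.tolist(),w.round(3).tolist(),np.linalg.norm(e,axis=1).round(3),np.degrees(np.arctan2(e[:,1],e[:,0])).round(1))
E
```

```text
scene yel [(np.int32(36), array([288.83, 186.69])), (np.int32(43), array([285.95, 196.42]))]
 yc [280.18 189.9 ] plane180 [0.6131 0.0632 0.18  ]
 red 100 174 [171.29 176.95] [ 0.5285 -0.2484  0.155 ] sides [0.043 0.04 ] [103.7  13.9]
 red 150 104 [170.28 174.84] [ 0.5214 -0.251   0.155 ] sides [0.041 0.023] [103.7  13.9]
 red 180 91 [170.15 174.78] [ 0.5212 -0.2514  0.155 ] sides [0.039 0.021] [103.7  13.9]
 red 200 81 [170.22 174.74] [ 0.5211 -0.2512  0.155 ] sides [0.037 0.019] [103.7  13.9]
top yel [(np.int32(50), array([223.78, 170.56])), (np.int32(50), array([222.12, 179.82]))]
 yc [225.1  175.95] plane180 [0.6184 0.0754 0.18  ]
 red 100 542 [327.87 218.36] [ 0.5083 -0.2248  0.155 ] sides [0.176 0.069] [ -76.2 -169.2]
 red 100 44 [357.89 219.05] [ 0.509  -0.3116  0.155 ] sides [0.027 0.014] [ -55.2 -146.7]
 red 150 529 [327.82 218.38] [ 0.5082 -0.2246  0.155 ] sides [0.176 0.069] [ -76.2 -169.2]
 red 150 44 [357.89 219.05] [ 0.509  -0.3116  0.155 ] sides [0.027 0.014] [ -55.2 -146.7]
 red 180 317 [327.52 212.55] [ 0.5252 -0.2238  0.155 ] sides [0.176 0.037] [ -76.2 -169.2]
 red 
[... 750 characters left out ...]
,  0.07297279]), np.float64(0.030274739939825233))
red 200 (array([ 0.48740836, -0.24896369,  0.07089405]), np.float64(0.03522246892591361))
scene line ang 85.16
scene line ang 84.35
top line ang -95.25
top line ang -96.17
scene plate [[337.0, 250.0], [242.0, 252.0], [242.0, 163.0], [253.0, 155.0], [312.0, 154.0], [329.0, 162.0]] [[0.802, 0.193], [0.777, -0.064], [0.518, -0.036], [0.496, -0.001], [0.513, 0.172], [0.544, 0.218]] [0.258 0.261 0.041 0.175 0.055 0.259] [-95.4 173.9 121.9  84.6  55.8  -5.5]
top plate [[275.0, 126.0], [264.0, 212.0], [173.0, 199.0], [188.0, 115.0]] [[0.775, -0.065], [0.517, -0.039], [0.546, 0.22], [0.801, 0.194]] [0.259 0.261 0.256 0.26 ] [174.4  83.6  -6.  -95.7]
```

Run:
```python
from h import *
I={n:img(n) for n in P}
B={"scene":((272,183,32,18),(140,155,80,60)),"top":((208,165,30,20),(325,202,25,22))}
S={};R={}
for n,im in I.items():
    r,g,b=im[...,0],im[...,1],im[...,2]
    x,y,w,h=B[n][0]
    bl=blobs(im,np.minimum(r,g)-b>30,B[n][0])
    print(n,[(a,c.round(2).tolist()) for a,c,_ in bl])
    S[n]=np.mean([c for _,c,_ in sorted(bl,key=lambda q:-q[0])[:2]],0)
    # dark slot centroid
    for a,c,p in blobs(im,(r<75)&(b>r+10),(x,y,w,h)): print(" dark",a,c.round(2),plane(n,c,.18).round(4))
    print(" slot180",plane(n,S[n],.18).round(4))
    for thr in(150,180):
        bl=blobs(im,(r-np.maximum(g,b)>110)&(r>thr),B[n][1],20)
        a,c,p=max(bl,key=lambda q:q[0]);rect=cv2.minAreaRect(p);w=np.array([plane(n,q,.155)[:2] for q in cv2.boxPoints(rect)]);e=np.diff(w,axis=0)
        R[n,thr]=c;print(" red",thr,a,c.round(2),plane(n,c,.155).round(4),np.linalg.norm(e,axis=1).round(3)[:2],np.degrees(np.arctan2(e[:2,1],e[:2,0])).round(1))
print("SLOT",tri(S["scene"],S["top"]))
print("RED",tri(R["scene",180],R["top",180]))
# handle: white pixels in top
im=I["top"];hsv=cv2.cvtColor(im.astype(np.uint8),cv2.COLOR_RGB2HSV)
for a,c,p in blobs(im,((hsv[...,1]<50)&(hsv[...,2]>150)).astype(np.uint8),(190,234,50,20)):
    print("handle",a,c.round(2),p.min(0),p.max(0))
# door top corners
D={}
for n,box in (("scene",(236,132,100,32)),("top",(165,200,110,55))):
    im=I[n];r,g,b=im[...,0],im[...,1],im[...,2]
    a,c,p=max(blobs(im,(b-r>50),box,50),key=lambda q:q[0])
    q=cv2.approxPolyDP(cv2.convexHull(p),3,True)[:,0];print(n,"door",q.tolist())
    s=sorted(q.tolist(),key=lambda k:k[1]);D[n]=q
x=np.array([np.cos(np.radians(-5.4)),np.sin(np.radians(-5.4))]);C=np.array([.660,.078])
for off in(.13,.142):
  h=C-off*x
  for th in np.arange(.2,1.2,.1):
    o=.12*np.sin(th)+.035*np.cos(th);z=.02+.12*np.cos(th)-.035*np.sin(th)
    X=np.r_[h-o*x,z];print(off,round(th,1),X.round(3),proj("top",X).round(1),proj("scene",X).round(1))
```

```text
scene [(np.int32(37), [288.78, 186.68]), (np.int32(44), [286.14, 196.43])]
 dark 27 [286.74 192.48] [0.623  0.0808 0.18  ]
 slot180 [0.6204 0.0832 0.18  ]
 red 150 93 [170.57 174.98] [ 0.522  -0.2502  0.155 ] [0.039 0.021] [103.7  13.9]
 red 180 85 [170.32 174.85] [ 0.5215 -0.2509  0.155 ] [0.038 0.02 ] [103.7  13.9]
top [(np.int32(54), [223.57, 170.46]), (np.int32(55), [222.09, 179.84])]
 dark 26 [223.  175.5] [0.6196 0.0815 0.18  ]
 slot180 [0.6206 0.082  0.18  ]
 red 150 111 [336.95 214.61] [ 0.52   -0.2511  0.155 ] [0.041 0.023] [ -76.9 -169.3]
 red 180 108 [337.13 214.54] [ 0.5202 -0.2516  0.155 ] [0.04  0.023] [ -76.9 -169.3]
SLOT (array([0.62054277, 0.08256523, 0.18046258]), np.float64(0.001137259906997938))
RED (array([ 0.52057409, -0.25169077,  0.15287576]), np.float64(0.0007109669218906147))
handle 163 [214.82 245.17] [197. 238.] [233. 249.]
scene door [[323.0, 140.0], [320.0, 162.0], [245.0, 162.0], [244.0, 140.0]]
top door [[261.0, 214.0], [256.0, 244.0], [173.0, 233.0], [186.0, 203.0]]
0.13 0.2 [0.473 0.096 0.131] [217.  228.2] [283.  151.3]
0.13 0.3 [0.462 0.097 0.124] 
[... 363 characters left out ...]
143.5]
0.13 1.0 [0.411 0.102 0.055] [216.3 250.9] [280.2 143.9]
0.13 1.1 [0.408 0.102 0.043] [216.5 252.1] [279.8 144.7]
0.142 0.2 [0.461 0.097 0.131] [216.4 232.2] [282.8 147.8]
0.142 0.3 [0.45  0.098 0.124] [216.1 236.1] [282.5 145.6]
0.142 0.4 [0.44  0.099 0.117] [215.8 239.7] [282.1 143.7]
0.142 0.5 [0.431 0.1   0.109] [215.6 243.1] [281.8 142.2]
0.142 0.6 [0.422 0.1   0.099] [215.5 246.2] [281.4 141.1]
0.142 0.7 [0.415 0.101 0.089] [215.5 248.9] [281.  140.4]
0.142 0.8 [0.409 0.102 0.078] [215.5 251.3] [280.7 140.1]
0.142 0.9 [0.403 0.102 0.067] [215.6 253.2] [280.3 140.2]
0.142 1.0 [0.399 0.103 0.055] [215.7 254.8] [280.  140.7]
0.142 1.1 [0.396 0.103 0.043] [215.9 256. ] [279.7 141.5]
```

```bash
cat > to.py <<'E'
# to.py x y z yaw_of_tool_y_deg ... : deltas in tool axes from the measured pose, tool straight down
import sys,numpy as np
from station import ctrl, cams, finish_job
from scipy.spatial.transform import Rotation as Ro
o=ctrl.get_obs();R=Ro.from_rotvec(o["tool_rot"]);p=o["tool_pos"]
yt=R.as_matrix()[:,1];yaw=np.degrees(np.arctan2(yt[1],yt[0]))
print("t",round(o["t"],2),"pos",p.round(4),"yaw",yaw.round(1),"F",o["contact_force"].round(1),"open",round(o["opening"],4))
a=np.array(sys.argv[1:],float).reshape(-1,4)
for x,y,z,w in a:
    w=np.radians(w);Y=np.array([np.cos(w),np.sin(w),0]);Z=np.array([0,0,-1.]);X=np.cross(Y,Z)
    T=Ro.from_matrix(np.c_[X,Y,Z])
    d=R.inv().apply(np.array([x,y,z])-p);r=(R.inv()*T).as_rotvec();n=max(np.linalg.norm(d)/.0417,np.linalg.norm(r)/.125)
    print(d.round(4),r.round(4),"rows",round(n,1))
E
python3 to.py .43 -.25 .25 -30 .385 -.03 .25 -5.4 .375 .104 .2 -5.4 .372 .104 .08 -5.4
```

```text
t 0.9 pos [ 0.2818 -0.5579  0.205 ] yaw -63.2 F [-0.4  0.1  0.6] open 0.0852
[ 0.2711 -0.208  -0.045 ] [ 0.      0.     -0.5794] rows 8.3
[ 0.3301 -0.4246 -0.045 ] [ 0.      0.     -1.0087] rows 12.9
[ 0.3816 -0.5487  0.005 ] [ 0.      0.     -1.0087] rows 16.0
[ 0.3789 -0.5501  0.125 ] [ 0.      0.     -1.0087] rows 16.3
```

```bash
python3 jog.py '0 .27 -.21 -.045 0 0 -.58;0 .27 -.21 -.045 0 0 -.58;0 .27 -.21 -.045 0 0 -.58;0 .27 -.21 -.045 0 0 -.58;0 .27 -.21 -.045 0 0 -.58;0 .27 -.21 -.045 0 0 -.58;0 .27 -.21 -.045 0 0 -.58;0 .27 -.21 -.045 0 0 -.58;0 .27 -.21 -.045 0 0 -.58;0 .33 -.425 -.045 0 0 -1.009;0 .33 -.425 -.045 0 0 -1.009;0 .33 -.425 -.045 0 0 -1.009;0 .33 -.425 -.045 0 0 -1.009;0 .33 -.425 -.045 0 0 -1.009;0 .33 -.425 -.045 0 0 -1.009;0 .382 -.549 .005 0 0 -1.009;0 .382 -.549 .005 0 0 -1.009;0 .382 -.549 .005 0 0 -1.009;0 .382 -.549 .005 0 0 -1.009;0 .382 -.549 .005 0 0 -1.009' 30; python3 to.py .372 .104 .082 -5.4
```

```text
t: 2.57
tool_pos: [0.3736, 0.1068, 0.1979]
tool_rot: [-2.316, -2.119, 0.004]
contact_force: [0.6, -0.9, -0.3]
opening: -0.0
grip_force: 0.0
t 2.57 pos [0.3736 0.1068 0.1979] yaw -5.1 F [ 0.6 -0.9 -0.3] open -0.0
[-0.0029 -0.001   0.1159] [-0.0035 -0.0001  0.0056] rows 2.8
```

```bash
python3 jog.py '0 -.003 -.001 .04 0 0 0;0 -.003 -.001 .08 0 0 0;0 -.003 -.001 .116 0 0 0;0 -.003 -.001 .116 0 0 0;0 -.003 .008 .116 0 0 0;0 -.003 .014 .116 0 0 0;0 -.003 .014 .116 0 0 0'
python3 - <<'E'
from h import *
t=cams.get_image("top")[:,:,::-1];s=cams.get_image("scene")[:,:,::-1]
c=lambda im,x,y:cv2.resize(im[y:y+75,x:x+50],(400,600),interpolation=cv2.INTER_CUBIC)
cv2.imwrite("pics/door1.png",np.hstack([c(t,190,205),c(s,262,100)]))
E
```

```text
t: 3.15
tool_pos: [0.3915, 0.0994, 0.0867]
tool_rot: [2.323, 2.111, 0.004]
contact_force: [-0.0, -0.9, 0.3]
opening: -0.0001
grip_force: 0.0
```

View pics/door1.png

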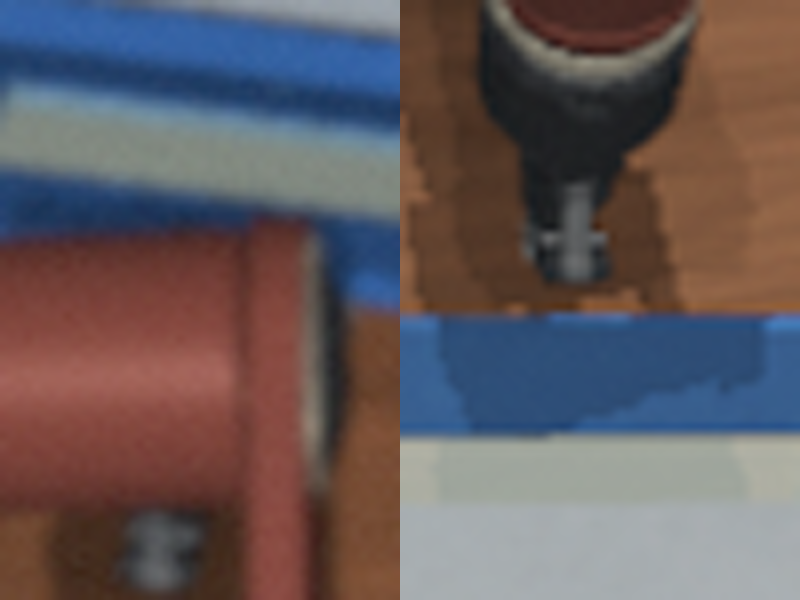

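The gripper is in front of the door, at scene crop (570,240), and the handle bar sits behind the door's top edge. I'll push gently now.

```bash
python3 jog.py '0 0 .004 .004 0 0 0;0 0 .007 .004 0 0 0;0 0 .010 .004 0 0 0;0 0 .013 .004 0 0 0;0 0 .016 .004 0 0 0;0 0 .016 .004 0 0 0'; python3 to.py .45 .1 .12 -5.4
```

```text
t: 3.75
tool_pos: [0.4053, 0.0986, 0.0802]
tool_rot: [2.323, 2.114, 0.0]
contact_force: [0.3, -0.6, 0.1]
opening: 0.0002
grip_force: 0.0
t 3.75 pos [0.4053 0.0986 0.0802] yaw -5.4 F [ 0.3 -0.6  0.1] open 0.0002
[ 0.0056  0.0443 -0.0398] [ 0.0002 -0.      0.0002] rows 1.4
```

```bash
python3 jog.py '0 0 .003 0 0 0 0;0 0 .006 0 0 0 0;0 0 .009 0 0 0 0;0 0 .012 0 0 0 0;0 0 .012 0 0 0 0'
```

```text
t: 4.17
tool_pos: [0.4172, 0.0975, 0.0803]
tool_rot: [-2.323, -2.114, -0.0]
contact_force: [-1.1, 0.3, 2.6]
opening: 0.0002
grip_force: 0.0
```

```bash
python3 jog.py '0 0 .003 -.003 0 0 0;0 0 .006 -.007 0 0 0;0 0 .009 -.010 0 0 0;0 0 .012 -.014 0 0 0;0 0 .016 -.017 0 0 0;0 0 .020 -.020 0 0 0'; python3 jog.py '0 0 .004 -.003 0 0 0;0 0 .008 -.006 0 0 0;0 0 .012 -.009 0 0 0;0 0 .016 -.011 0 0 0'
```

```text
t: 4.67
tool_pos: [0.4364, 0.0956, 0.0998]
tool_rot: [-2.323, -2.114, 0.002]
contact_force: [-1.7, 0.6, -2.5]
opening: -0.0001
grip_force: 1.3
t: 5.0
tool_pos: [0.4532, 0.0941, 0.1114]
tool_rot: [2.323, 2.115, 0.0]
contact_force: [-2.4, -0.2, -1.9]
opening: 0.0001
grip_force: 1.3
```

```bash
python3 jog.py '0 0 .004 -.002 0 0 0;0 0 .008 -.004 0 0 0;0 0 .012 -.006 0 0 0;0 0 .015 -.007 0 0 0'; python3 jog.py '0 0 .003 -.001 0 0 0;0 0 .006 -.002 0 0 0;0 0 .008 -.002 0 0 0'
```

```text
t: 5.33
tool_pos: [0.4682, 0.0926, 0.1184]
tool_rot: [2.323, 2.114, 0.001]
contact_force: [-1.4, 0.1, -1.6]
opening: -0.0
grip_force: 1.2
t: 5.58
tool_pos: [0.476, 0.0919, 0.1203]
tool_rot: [2.323, 2.114, 0.0]
contact_force: [-3.3, -0.2, 0.6]
opening: 0.0002
grip_force: 1.5
```

Run:
```python
from h import *
t=cams.get_image("top")[:,:,::-1];s=cams.get_image("scene")[:,:,::-1]
c=lambda im,x,y:cv2.resize(im[y:y+75,x:x+100],(800,300) if 0 else (400,300),interpolation=cv2.INTER_CUBIC)
cv2.imwrite("pics/door2.png",np.hstack([c(t,170,190),c(s,236,100)]))
```

```text
(no output)
```

View pics/door2.png

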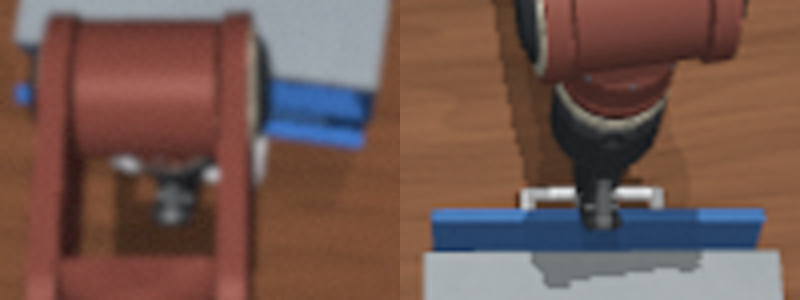

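In scene crop (600,225) the fingertip is inside the handle loop, between the bar (row 190) and the door, and it is pushing on the door face. The bar's row matches θ≈0.2. I'll keep pushing and then leave straight up.

```bash
python3 jog.py '0 0 .003 0 0 0 0;0 0 .006 0 0 0 0;0 0 .009 0 0 0 0;0 0 .012 0 0 0 0'; python3 jog.py '0 0 .002 0 0 0 0;0 0 .004 0 0 0 0;0 0 .006 0 0 0 0;0 0 .006 0 0 0 0'
```

```text
t: 6.02
tool_pos: [0.4881, 0.0909, 0.1206]
tool_rot: [2.323, 2.114, 0.002]
contact_force: [-2.7, 0.1, 1.6]
opening: -0.0001
grip_force: 1.4
t: 6.35
tool_pos: [0.4939, 0.0903, 0.12]
tool_rot: [2.323, 2.114, 0.001]
contact_force: [-0.8, 0.3, 0.7]
opening: -0.0001
grip_force: 0.3
```

```bash
python3 jog.py '0 0 .002 0 0 0 0;0 0 .004 0 0 0 0;0 0 .006 0 0 0 0'; python3 jog.py '0 0 .002 0 0 0 0;0 0 .004 0 0 0 0;0 0 .004 0 0 0 0'
python3 - <<'E'
from h import *
s=cams.get_image("scene")
b=s.astype(int);m=(b[...,2]-b[...,0]>50)
for u in(250,260,312,318): print(u,np.where(m[130:170,u])[0]+130)
x=np.array([np.cos(np.radians(-5.4)),np.sin(np.radians(-5.4))]);y=np.array([-x[1],x[0]])
for off in (.13,.142):
  for th in(0,.1,.2):
    h=np.array([.660,.078])-off*x-.15*np.sin(th)*x+.08*y;print(off,th,proj("scene",np.r_[h,.02+.15*np.cos(th)]).round(1))
E
```

```text
t: 6.6
tool_pos: [0.4995, 0.0897, 0.12]
tool_rot: [2.323, 2.115, -0.0]
contact_force: [-3.0, 0.1, 1.5]
opening: -0.0001
grip_force: 1.2
t: 6.85
tool_pos: [0.5039, 0.0893, 0.12]
tool_rot: [2.323, 2.114, 0.001]
contact_force: [-0.2, -0.5, 1.1]
opening: -0.0
grip_force: 0.3
250 [161 162]
260 [161 162]
312 [160 161 162]
318 [160 161 162]
0.13 0 [312.  163.3]
0.13 0.1 [311.6 158.7]
0.13 0.2 [311.2 154.5]
0.142 0 [311.7 159.5]
0.142 0.1 [311.3 155. ]
0.142 0.2 [310.9 150.8]
```

```bash
python3 jog.py '0 0 .001 0 0 0 0;0 0 .003 0 0 0 0;0 0 .003 0 0 0 0'; python3 jog.py '0 0 .001 0 0 0 0;0 0 .003 0 0 0 0;0 0 .003 0 0 0 0'
```

```text
t: 7.15
tool_pos: [0.5053, 0.0891, 0.1199]
tool_rot: [-2.322, -2.113, 0.004]
contact_force: [-7.0, -0.5, 4.0]
opening: 0.0001
grip_force: 3.2
t: 7.4
tool_pos: [0.5052, 0.0891, 0.1199]
tool_rot: [-2.317, -2.109, 0.014]
contact_force: [-18.6, 0.3, 12.4]
opening: 0.0001
grip_force: 9.7
```

```bash
python3 jog.py '0 0 -.003 0 0 0 0;0 0 -.006 0 0 0 0;0 0 -.006 0 0 0 0'; python3 jog.py '0 0 0 -.015 0 0 0;0 0 0 -.03 0 0 0;0 0 0 -.05 0 0 0'
```

```text
t: 7.65
tool_pos: [0.5034, 0.0894, 0.1199]
tool_rot: [2.323, 2.114, 0.001]
contact_force: [-0.1, 0.1, 0.4]
opening: 0.0002
grip_force: 0.0
t: 7.9
tool_pos: [0.5028, 0.0892, 0.1691]
tool_rot: [-2.323, -2.114, 0.002]
contact_force: [0.7, 0.4, -0.1]
opening: 0.0
grip_force: 0.0
```

```bash
python3 to.py .5028 .089 .26 -5.4 .5205 -.2514 .26 13.7  .5205 -.2514 .20 13.7
```

```text
t 7.9 pos [0.5028 0.0892 0.1691] yaw -5.4 F [ 0.7  0.4 -0.1] open 0.0
[-0.0003 -0.0002 -0.0909] [-0.0019  0.0003  0.0002] rows 2.2
[-0.3375  0.0494 -0.0909] [-2.000e-03 -1.000e-04 -3.332e-01] rows 8.5
[-0.3375  0.0496 -0.0309] [-2.000e-03 -1.000e-04 -3.332e-01] rows 8.2
```

```bash
python3 jog.py '0 0 0 -.04 0 0 0;0 0 0 -.08 0 0 0;.06 0 0 -.091 0 0 0;.06 -.3375 .0495 -.091 0 0 -.333;.06 -.3375 .0495 -.091 0 0 -.333;.06 -.3375 .0495 -.091 0 0 -.333;.06 -.3375 .0495 -.091 0 0 -.333;.06 -.3375 .0495 -.091 0 0 -.333;.06 -.3375 .0495 -.091 0 0 -.333;.06 -.3375 .0495 -.091 0 0 -.333;.06 -.3375 .0495 -.091 0 0 -.333;.06 -.3375 .0495 -.091 0 0 -.333;.06 -.3375 .0495 -.031 0 0 -.333;.06 -.3375 .0495 -.031 0 0 -.333;.06 -.3375 .0495 -.031 0 0 -.333;.06 -.3375 .0495 -.031 0 0 -.333'; python3 to.py .5205 -.2514 .117 13.7
python3 - <<'E'
from h import *
t=cams.get_image("top")[:,:,::-1];s=cams.get_image("scene")[:,:,::-1]
c=lambda im,x,y:cv2.resize(im[y:y+75,x:x+100],(400,300),interpolation=cv2.INTER_CUBIC)
cv2.imwrite("pics/p3.png",np.vstack([np.hstack([c(t,170,170),c(s,236,130)]),np.hstack([c(t,280,175),c(s,130,130)])]))
E
```

```text
t: 9.23
tool_pos: [0.5204, -0.2511, 0.1995]
tool_rot: [-1.939, -2.468, 0.0]
contact_force: [0.6, -0.3, 1.4]
opening: 0.06
grip_force: 0.0
t 9.23 pos [ 0.5204 -0.2511  0.1995] yaw 13.7 F [ 0.6 -0.3  1.4] open 0.06
[-0.0005  0.0002  0.0825] [-0.0018 -0.002  -0.0004] rows 2.0
```

View pics/p3.png

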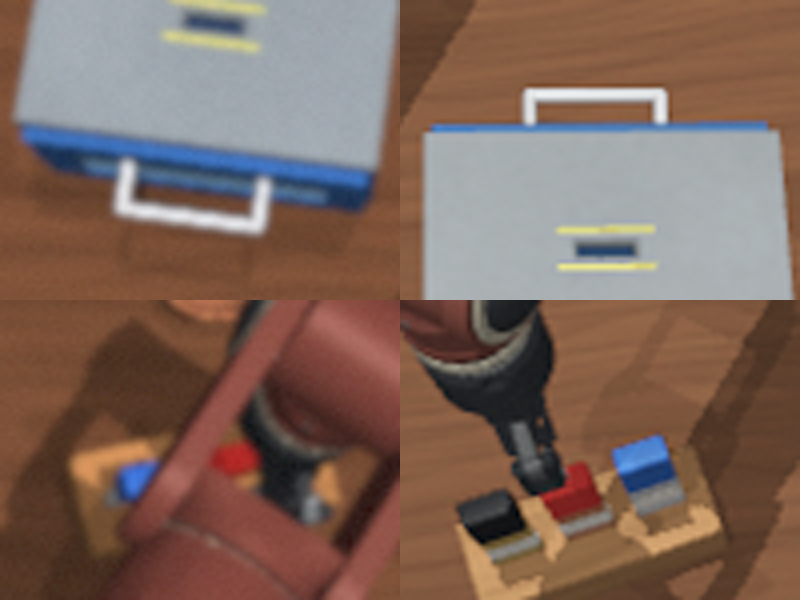

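Run:
```python
from h import *
p=ctrl.get_obs()["tool_pos"];y=np.array([np.cos(np.radians(13.7)),np.sin(np.radians(13.7)),0])
for k in(-.04,0,.04):
  for dz in(0.01,.08):
    X=p+k*y+[0,0,dz];print(k,dz,((proj("scene",X)-[130,130])*4+[400,300]).round(0),((proj("top",X)-[280,175])*4+[0,300]).round(0))
```

```text
-0.04 0.01 [527. 402.] [259. 500.]
-0.04 0.08 [503. 358.] [283. 486.]
0 0.01 [543. 451.] [245. 443.]
0 0.08 [520. 410.] [267. 426.]
0.04 0.01 [559. 501.] [231. 387.]
0.04 0.08 [537. 464.] [252. 367.]
```

The door is shut: its top edge is flush against the plate in the scene crop, and the handle stands upright. The projected fingertips straddle the red grip as intended, so I'll descend and grasp.

```bash
python3 jog.py '.06 0 0 .025 0 0 0;.06 0 0 .05 0 0 0;.06 0 0 .07 0 0 0;.06 0 0 .082 0 0 0;.06 0 0 .082 0 0 0'; python3 jog.py '0 0 0 .082 0 0 0;0 0 0 0 0 0 0' 60 >/dev/null 2>&1 --help; echo
```

```text
t: 9.75
tool_pos: [0.5203, -0.2505, 0.1175]
tool_rot: [-1.938, -2.469, 0.0]
contact_force: [-0.3, 0.8, 0.3]
opening: 0.06
grip_force: 0.0
```

That second command was a slip on my part, because it would have driven the tool further down. I'll check whether it ran.

```bash
python3 to.py .5205 -.2514 .117 13.7
```

```text
t 9.92 pos [ 0.5087 -0.2432  0.097 ] yaw 13.7 F [-10.4   4.3  -9.7] open 0.0372
[-0.0102  0.009  -0.0205] [-0.0265 -0.0283  0.0001] rows 0.6
```

It ran: the tool dipped about 20 mm and was then commanded back. I'll reopen the fingers at the commanded pose and let it settle.

```bash
python3 jog.py '.06 0 0 0 0 0 0;.06 0 0 0 0 0 0;.06 0 0 0 0 0 0;.06 0 0 0 0 0 0'
python3 - <<'E'
from h import *
t=cams.get_image("top")[:,:,::-1];s=cams.get_image("scene")[:,:,::-1]
c=lambda im,x,y:cv2.resize(im[y:y+75,x:x+100],(400,300),interpolation=cv2.INTER_CUBIC)
cv2.imwrite("pics/p4.png",np.hstack([c(t,280,175),c(s,130,130)]))
E
```

```text
t: 10.25
tool_pos: [0.5227, -0.2524, 0.122]
tool_rot: [1.937, 2.466, 0.001]
contact_force: [0.8, 0.1, -0.0]
opening: 0.06
grip_force: 0.0
```

View pics/p4.png

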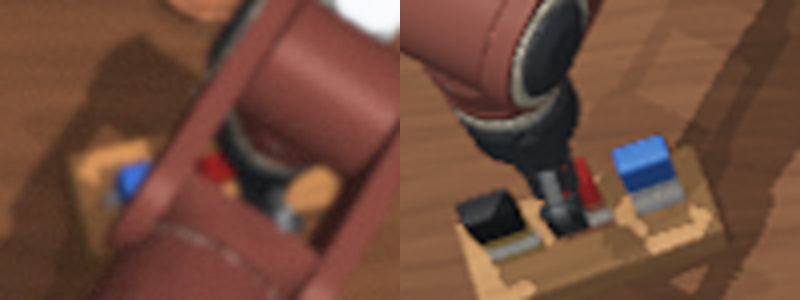

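Run:
```python
from h import *
p=ctrl.get_obs()["tool_pos"];w=np.radians(13.7);y=np.array([np.cos(w),np.sin(w),0]);x=np.array([-y[1],y[0],0])
f=lambda X:(((proj("scene",X)-[130,130])*4+[400,0]).round(0),((proj("top",X)-[280,175])*4).round(0))
for k in(-.04,.04):
  for s in(-.011,.011):
    for dz in(0.01,.05): print(k,s,dz,*f(p+k*y+s*x+[0,0,dz]))
g=np.array([.5205,-.2514,.155])
for k in(-.011,.011):
  for s in(-.02,.02): print("grip",k,s,*f(g+k*y+s*x),*f(g+k*y+s*x-[0,0,.045]))
for n in P:
    im=cams.get_image(n).astype(int);r=im[...,0];m=(r-np.maximum(im[...,1],im[...,2])>(60 if n=="scene" else 110))
    for a,c,q in blobs(im,m.astype(np.uint8),(160,160,25,25) if n=="scene" else (325,205,20,20)): print(n,a,c,((q.min(0)-([130,130] if n=="scene" else [280,175]))*4),((q.max(0)-([130,130] if n=="scene" else [280,175]))*4))
```

```text
-0.04 -0.011 0.01 [538. 150.] [250. 211.]
-0.04 -0.011 0.05 [526. 130.] [262. 204.]
-0.04 0.011 0.01 [566. 141.] [221. 217.]
-0.04 0.011 0.05 [555. 120.] [232. 210.]
0.04 -0.011 0.01 [568. 243.] [224. 106.]
0.04 -0.011 0.05 [557. 226.] [234.  96.]
0.04 0.011 0.01 [596. 234.] [195. 112.]
0.04 0.011 0.05 [586. 216.] [205. 102.]
grip -0.011 -0.02 [530. 174.] [259. 167.] [544. 195.] [246. 176.]
grip -0.011 0.02 [582. 157.] [205. 178.] [593. 178.] [194. 186.]
grip 0.011 -0.02 [539. 200.] [251. 137.] [552. 220.] [239. 147.]
grip 0.011 0.02 [591. 183.] [198. 149.] [602. 203.] [187. 158.]
scene 44 [176.11363636 175.11363636] [172. 156.] [196. 204.]
```

```bash
python3 to.py .5205 -.2514 .1175 13.7
```

```text
t 10.45 pos [ 0.5213 -0.2516  0.1197] yaw 13.7 F [-0.4 -0.1 -0.4] open 0.0597
[ 0.0003 -0.0008  0.0022] [ 0.0009  0.001  -0.0001] rows 0.1
```

```bash
python3 jog.py '0 0 0 0 0 0 0;0 0 0 0 0 0 0;0 0 0 0 0 0 0;0 0 0 0 0 0 0;0 0 0 0 0 0 0;0 0 0 0 0 0 0' 60; python3 to.py .5205 -.2514 .1175 13.7
```

```text
t: 10.95
tool_pos: [0.521, -0.2514, 0.1192]
tool_rot: [1.941, 2.47, -0.0]
contact_force: [0.4, 0.0, 1.5]
opening: 0.02
grip_force: 61.1
t 10.95 pos [ 0.521  -0.2514  0.1192] yaw 13.7 F [0.4 0.  1.5] open 0.02
[ 0.0002 -0.0005  0.0017] [ 0.      0.0002 -0.0001] rows 0.0
```

```bash
python3 jog.py '0 0 0 -.01 0 0 0;0 0 0 -.02 0 0 0;0 0 0 -.03 0 0 0;0 0 0 -.045 0 0 0;0 0 0 -.06 0 0 0;0 0 0 -.09 0 0 0;0 0 0 -.12 0 0 0;0 0 0 -.15 0 0 0;0 0 0 -.18 0 0 0;0 0 0 -.21 0 0 0;0 0 0 -.21 0 0 0'; python3 to.py .6205 .0822 .324 -5.4
python3 - <<'E'
from h import *
t=cams.get_image("top")[:,:,::-1];s=cams.get_image("scene")[:,:,::-1]
c=lambda im,x,y:cv2.resize(im[y:y+100,x:x+100],(400,400),interpolation=cv2.INTER_CUBIC)
cv2.imwrite("pics/p5.png",np.hstack([c(t,290,160),c(s,120,125)]))
E
```

```text
t: 11.87
tool_pos: [0.5232, -0.2526, 0.3388]
tool_rot: [1.932, 2.46, 0.002]
contact_force: [0.1, 0.4, -0.2]
opening: 0.02
grip_force: 60.7
t 11.87 pos [ 0.5232 -0.2526  0.3388] yaw 13.7 F [ 0.1  0.4 -0.2] open 0.02
[0.3024 0.1737 0.0134] [0.0114 0.0084 0.3334] rows 8.4
```

View pics/p5.png

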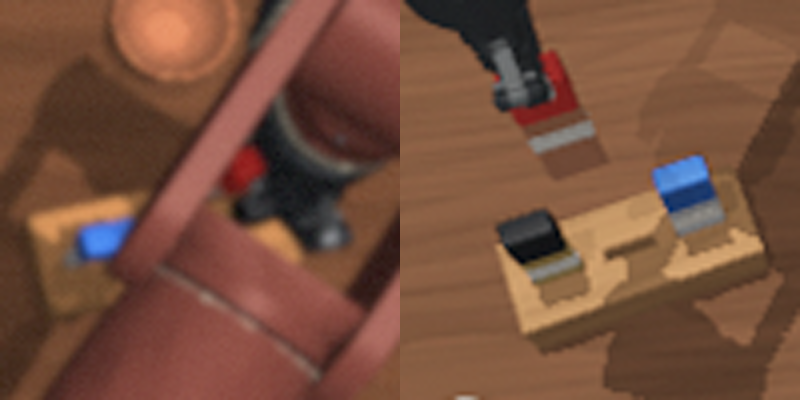

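Scene crop: the copper blade is lifted clear (band at (560,137), blade bottom near (580,170)). The black and blue blades are undisturbed. The gripper holds the block off centre, about 10 mm toward the block's −y side, so I'll measure the blade itself over the slot.

```bash
python3 jog.py '0 .1 .06 0 0 0 .1;0 .293 .171 .008 0 0 .333;0 .293 .171 .008 0 0 .333;0 .293 .171 .008 0 0 .333;0 .293 .171 .008 0 0 .333;0 .293 .171 .008 0 0 .333;0 .293 .171 .008 0 0 .333;0 .293 .171 .008 0 0 .333;0 .293 .171 .008 0 0 .333;0 .293 .171 .008 0 0 .333;0 .293 .171 .008 0 0 .333;0 .293 .171 .008 0 0 .333;0 .293 .171 .008 0 0 .333;0 .293 .171 .008 0 0 .333'; python3 to.py .6205 .0722 .328 -5.4
python3 - <<'E'
from h import *
t=img("top")[:,:,::-1].astype(np.uint8);s=img("scene")[:,:,::-1].astype(np.uint8)
cv2.imwrite("pics/top6.png",t);cv2.imwrite("pics/scene6.png",s)
c=lambda im,x,y:cv2.resize(im[y:y+75,x:x+75],(400,400),interpolation=cv2.INTER_CUBIC)
cv2.imwrite("pics/p6.png",np.hstack([c(t,185,130),c(s,250,140)]))
E
```

```text
t: 13.13
tool_pos: [0.6176, 0.0724, 0.3209]
tool_rot: [2.326, 2.112, -0.0]
contact_force: [0.4, 0.3, -2.0]
opening: 0.0198
grip_force: 60.6
t 13.13 pos [0.6176 0.0724 0.3209] yaw -5.5 F [ 0.4  0.3 -2. ] open 0.0198
[ 0.0001  0.0029 -0.0071] [-0.0002  0.0002 -0.0018] rows 0.2
```

View pics/p6.png

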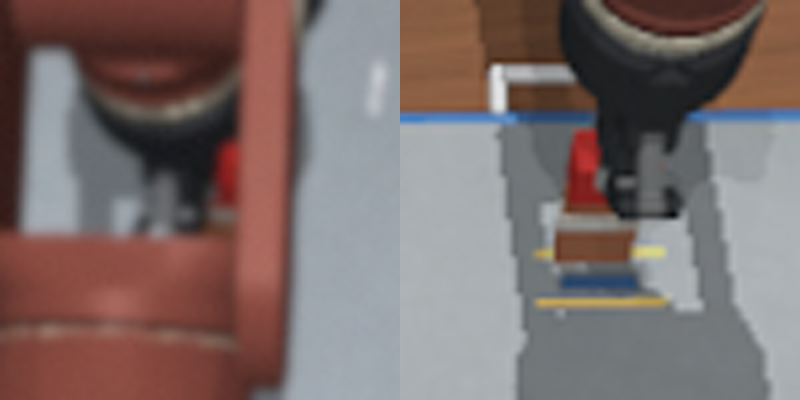

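Scene crop: blade bottom edge is about rows 262, cols 555–635 (crop); the band is at row 222. The slot, dark, is at cols 560–635, row 282. I'll measure the blade's edges by casting rays at the known tip height.

Run:
```python
from h import *
im=cv2.imread("pics/scene6.png")[:,:,::-1].astype(int)
for v in range(178,196): print(v,' '.join('%02x%02x%02x'%tuple(im[v,u]) for u in range(276,300)))
zt=.01+ctrl.get_obs()["tool_pos"][2]-.1192;print("tip",zt)
x=np.array([np.cos(np.radians(-5.4)),np.sin(np.radians(-5.4)),0]);y=np.array([-x[1],x[0],0]);s=np.array([.6205,.0822,0])
for z in(zt,zt+.05,zt+.07,zt+.1):
  print(round(z,3),[proj("scene",s+.004*x+k*y+[0,0,z]).round(1) for k in(-.02,.02)])
```

```text
178 858a8d 9ea4a7 9da4a7 9b9f9e 867971 683d2a 6d3527 743529 75372a 743629 753629 763629 653227 2e2522 1c2024 2e3133 36383b 333538 46484a 616464 6a6c6c 6b6c6d 696a6b 545657
179 8e9395 acb2b4 aab1b4 a2a5a5 837269 693f2b 663e2c 6b402e 6b412e 6c412e 6c422f 6d422e 6b412e 543527 241e1e 25282b 2f3133 2d2f31 3e4041 565858 5d5f5f 5d5f5f 5b5d5e 484a4b
180 8d9395 abb1b4 a8afb2 a0a4a5 968f89 958981 897b71 87796f 7e7065 7f7166 7d6e64 7a6c62 7d6d63 7d7269 64605b 1b1e20 212427 202325 303133 444546 484849 484849 434445 2e3131
181 8e9496 acb2b5 a3a8ab 959494 8e8c86 938f89 8f8a84 8e8a83 8b8781 8b8781 8b8781 88847f 86817c 88847e 7f7c78 63635f 605f5b 5e5c59 6d6b68 878889 8e9497 8e9396 8d9296 8b9094
182 787e80 969ca0 a0a2a5 8b8683 898883 8c8b86 8c8c86 8c8c87 8d8d87 8e8d88 8e8e88 8c8b86 878682 888783 85827d 7f7770 7e766e 7c746c 86837f 989b9d 9da2a6 9ca1a5 a0a7a9 a6adb0
183 6e7375 8c9296 9c9ea1 77635b 755f55 796258 796359 796358 796458 786459 766358 766157 755e54 755f55 755d52 73584b 73584a 715547 847d7a 9aa1a4 9ea4a7 a4abad a5adaf a8afb1
184 6e7477 8e9599 9b9da0 6c493a 6f4430 704632 704633 704733 704833 6
[... 1531 characters left out ...]
b 2e496b 2e496b 2e496b 2f4a6c 2e496a 2c4668 2c4668 2d4769 2d486a 2c486a 2a4668 445263 767a7c 989ea2 a7aeb1 abb1b5 aab0b4
194 70767a 70767a 70777a 6a6f73 5c6269 5a616b 5a626b 5a626b 5b636b 555e6a 515c6a 5b626b 565d66 4d555e 4e555f 4f5660 4e5660 4c5560 4f565f 5f6469 71777c 7d8489 969da2 abb1b7
195 6c747b 6c747b 6c747b 6b7279 676e76 676e76 696f77 6a7277 6a7177 687077 676f77 6a7178 6a7177 686e75 636970 5f656c 676e75 71736f 7e7a66 7d7967 7c7967 7d7a68 87867a a7a998
tip 0.21192200061589114
0.212 [array([281.1, 189.5]), array([295.5, 189.2])]
0.262 [array([282.7, 183.4]), array([297.8, 183.1])]
0.282 [array([283.3, 180.8]), array([298.8, 180.5])]
0.312 [array([284.4, 176.7]), array([300.3, 176.4])]
```

```bash
python3 jog.py '0 .0078 .0026 0 0 0 0;0 .0078 .0026 .01 0 0 0;0 .0078 .0026 .018 0 0 0;0 .0078 .0026 .022 0 0 0;0 .0078 .0026 .022 0 0 0;0 .0078 .0026 .022 0 0 0'
python3 - <<'E'
from h import *
o=ctrl.get_obs();zt=.01+o["tool_pos"][2]-.1192
s=img("scene").astype(int);cv2.imwrite("pics/scene7.png",s[:,:,::-1].astype(np.uint8))
x=np.array([np.cos(np.radians(-5.4)),np.sin(np.radians(-5.4)),0]);y=np.array([-x[1],x[0],0]);q=np.array([.6205,.0825,0])
print("tip",zt,[proj("scene",q+.004*x+k*y+[0,0,zt]).round(1) for k in(-.02,.02)])
for v in range(184,196): print(v,' '.join('%02x%02x%02x'%tuple(s[v,u]) for u in range(277,300)))
E
```

```text
t: 14.03
tool_pos: [0.6207, 0.0813, 0.2979]
tool_rot: [-2.322, -2.114, 0.002]
contact_force: [-0.0, 0.4, -1.3]
opening: 0.0203
grip_force: 60.6
tip 0.18865739935584022 [array([280.5, 192.1]), array([294.6, 191.8])]
184 707578 6c7174 8a8f94 a9b0b5 9ca1a3 95918c a29d97 8d8780 8d8881 88837c 847f78 86807a 847d77 837b75 827b75 6d6a65 343536 202326 272a2e 2a2c30 3f4143 535456 525455
185 6e757a 6c7277 8b9197 aab2b7 989c9f 847c76 969590 908f89 908f89 8e8d88 8d8c88 8f8d89 8c8b87 878783 898883 868580 696865 2e3133 313336 35373b 4a4e53 5a5e64 5f6267
186 827f6f 807c6d 9ea08c b9bca5 9d9983 776a62 868079 867f78 867d76 877d76 857a72 84776f 82746c 7d7168 7d7169 7f736b 7a6c63 6e5d55 6d5c54 97875b beb26f c1b77a b5b090
187 b39c56 b09955 cac170 dad884 a9a062 6e4e42 765a4e 765a4c 765a4b 76594b 755747 755444 735243 6f4f40 705041 705041 705141 715142 6e4d40 a8975e d3c87d d3cc80 c8c89c
188 91866f 8f846f 9f9a75 a8a672 88754d 6c4231 6f4633 6f4633 714834 714835 714935 714935 6f4734 6b4431 6c4532 6c4531 6c4431 6b4330 6c4838 918878 b0af9e b2b3a2 b2b7ad
189 6d7579 6c7479 6b7378 696568 6b493c 704633 704835 714936 
[... 394 characters left out ...]
c4837 5f534e 7c8386 9ea4a8 9ba2a6 a2a8ab
192 727779 707577 606970 494f5f 56454c 5b484a 5b474a 5b484a 5b4849 5b484c 59494d 59474c 57474d 524650 4f4654 4e4756 4f4652 534a4e 565656 7f8488 a1a7ab a2a9ac aab0b3
193 71777a 707678 62696f 405065 354865 394965 384965 384a65 394a65 374965 374a66 374965 344763 324764 314867 304967 2f4866 3d4a5c 505456 676c6f 797e81 7a7f82 959b9f
194 71767a 70767a 696f73 5c626a 59616c 59616c 59636c 59636d 535e6b 4f5b6a 5a626c 5a636c 5b646c 555e68 4e5761 4e5761 4d5662 4f565f 54595d 595f64 5c6165 595f63 70757a
195 6b747b 6c747b 6a7279 676d75 676e76 686f77 697077 6a7178 687077 676f77 6a7278 6a7278 6c7379 666c73 595f65 5a6066 626462 6d6a5a 6c6a5c 6d6b5d 6e6b5d 6d6b5c 6f6c5d
```

Blade edges are at cols 280.4–294.6 and the bottom row is 192, which matches the slot's projection (280.5–294.6, 192). I'll lower into the slot.

```bash
python3 jog.py '0 0 0 .004 0 0 0;0 0 0 .008 0 0 0;0 0 0 .012 0 0 0;0 0 0 .015 0 0 0;0 0 0 .015 0 0 0'; python3 to.py .6205 .08 .27 -5.4
```

```text
t: 14.65
tool_pos: [0.6207, 0.0813, 0.283]
tool_rot: [-2.323, -2.114, 0.002]
contact_force: [0.9, 0.1, -2.4]
opening: 0.0205
grip_force: 60.6
t 14.65 pos [0.6207 0.0813 0.283 ] yaw -5.4 F [ 0.9  0.1 -2.4] open 0.0205
[-0.0013 -0.      0.013 ] [-0.0013  0.0002  0.0002] rows 0.3
```

```bash
python3 jog.py '0 0 0 .004 0 0 0;0 0 0 .008 0 0 0;0 0 0 .012 0 0 0;0 0 0 .016 0 0 0;0 0 0 .016 0 0 0'; python3 jog.py '0 0 0 .005 0 0 0;0 0 0 .010 0 0 0;0 0 0 .015 0 0 0;0 0 0 .020 0 0 0;0 0 0 .020 0 0 0'
```

```text
t: 15.07
tool_pos: [0.6205, 0.0813, 0.2662]
tool_rot: [-2.322, -2.114, 0.003]
contact_force: [0.1, 0.4, -2.3]
opening: 0.0202
grip_force: 60.6
t: 15.48
tool_pos: [0.6205, 0.0813, 0.2461]
tool_rot: [-2.322, -2.114, 0.003]
contact_force: [-0.0, -0.3, -3.4]
opening: 0.0201
grip_force: 60.6
```

```bash
python3 jog.py '0 0 0 .005 0 0 0;0 0 0 .010 0 0 0;0 0 0 .015 0 0 0;0 0 0 .017 0 0 0;0 0 0 .017 0 0 0;0 0 0 .017 0 0 0'
python3 - <<'E'
from h import *
s=img("scene")[:,:,::-1].astype(np.uint8)
a=cv2.resize(s[150:210,258:318],(400,400),interpolation=cv2.INTER_CUBIC);b=cv2.resize(s[130:230,120:220],(400,400),interpolation=cv2.INTER_CUBIC)
cv2.imwrite("pics/p8.png",np.hstack([a,b]))
x=np.array([np.cos(np.radians(-5.4)),np.sin(np.radians(-5.4)),0])
f=lambda z:((proj("scene",np.array([.6205,.0825,0])+.004*x+[0,0,z])-[258,150])*6.667).round(0)
print(f(.18),f(.19),f(.22));print(ctrl.get_obs()["tool_pos"])
E
```

```text
t: 15.98
tool_pos: [0.6211, 0.0813, 0.2308]
tool_rot: [-2.323, -2.115, 0.0]
contact_force: [-0.3, -0.4, -2.6]
opening: 0.0198
grip_force: 60.6
[195. 286.] [198. 279.] [205. 256.]
[0.62111664 0.08137341 0.23123893]
```

View pics/p8.png

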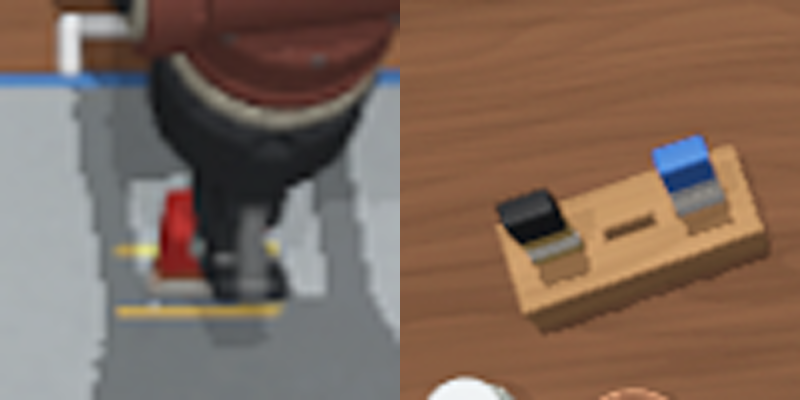

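Run:
```python
from h import *
s=img("scene").astype(int)
for v in range(184,197): print(v,' '.join('%3d,%3d,%3d'%tuple(s[v,u]) for u in range(279,290)))
x=np.array([np.cos(np.radians(-5.4)),np.sin(np.radians(-5.4)),0]);y=np.array([-x[1],x[0],0]);q=np.array([.6208,.0825,0])
o=ctrl.get_obs();zt=.01+o["tool_pos"][2]-.1192;print("tip",zt,o["tool_pos"])
for k,z in((.011,zt+.1),(.004,zt+.07),(.004,zt+.05),(.004,.18),(.008,.18),(.005,.177)): print(k,round(z,3),[proj("scene",q+k*x+j*y+[0,0,z]).round(2) for j in(-.02,0)])
```

```text
184 165,172,177 164,172,176 148,150,153 108, 29, 27 147, 37, 35 181, 51, 48 183, 52, 49 161, 48, 47  64, 36, 37  26, 30, 34  31, 32, 35
185 168,176,181 169,179,184 151,154,159 104, 17, 15 135, 33, 31 163, 44, 42 164, 43, 41 143, 59, 58  63, 67, 67  37, 40, 43  29, 31, 34
186 186,191,169 183,187,164 156,152,128 106, 18, 18 125, 30, 29 136, 36, 33 137, 33, 30 124, 70, 69  94,103,102  79, 83, 82  22, 24, 27
187 226,225,137 216,215,130 175,167, 97 115, 30, 27 124, 30, 29 128, 33, 31 128, 30, 28 120, 79, 76 103,112,110  81, 85, 84  24, 24, 27
188 198,202,173 184,185,152 141,120, 74 121, 36, 31 127, 32, 30 128, 33, 30 129, 32, 30 126, 56, 54 103, 78, 76  54, 59, 59  31, 32, 35
189 163,170,177 136,139,143 104, 55, 44 120, 33, 29 127, 31, 30 128, 32, 30 128, 31, 30 127, 32, 30 104, 42, 42  36, 42, 45  28, 30, 32
190 133,139,142 138,135,133 128, 98, 85 114, 43, 33 123, 35, 31 122, 40, 34 119, 45, 35 121, 44, 35 105, 42, 37  51, 34, 35  23, 25, 28
191 114,119,120 143,134,129 142,114,100 108, 60, 41 109, 57, 40 108, 60, 42 107, 62, 43 109, 62, 43 101, 58, 41  67, 42, 34  19, 22, 26
192 115,119,
[... 402 characters left out ...]
5,112,119 126,134,143 138,146,156 100,108,116 103,111,118 103,111,119 103,110,117  96,102,108  86, 92,100  88, 95,102  88, 94,102
196 192,163, 89 196,170,107 197,172,115 192,163, 89 194,164, 90 194,165, 91 194,164, 91 193,164, 88 184,155, 80 167,139, 75 168,141, 77
tip 0.12203545951084457 [0.6211373  0.08138499 0.23123546]
0.011 0.222 [array([281.65, 190.81]), array([288.95, 190.67])]
0.004 0.192 [array([280.65, 191.83]), array([287.73, 191.7 ])]
0.004 0.172 [array([280.09, 194.02]), array([287.03, 193.89])]
0.004 0.18 [array([280.31, 193.16]), array([287.31, 193.03])]
0.008 0.18 [array([280.37, 194.49]), array([287.38, 194.36])]
0.005 0.177 [array([280.24, 193.82]), array([287.22, 193.69])]
```

The image rows match the prediction: the copper ends at row 191.5, and the white band runs from there into the slot mouth at 193.5. The grip base is about 40 mm above the plate, the door is shut, and the other blades are in place. A last 2 mm, then I'll hand in.

```bash
python3 jog.py '0 0 0 .001 0 0 0;0 0 0 .002 0 0 0;0 0 0 .002 0 0 0;0 0 0 .002 0 0 0;0 0 0 .002 0 0 0' && python3 -c "
from station import ctrl, cams, finish_job
print(finish_job())"
```

```text
t: 16.8
tool_pos: [0.6211, 0.0813, 0.2289]
tool_rot: [2.323, 2.115, -0.0]
contact_force: [-0.7, 0.7, -2.5]
opening: 0.0197
grip_force: 60.7
the job is handed in; nothing more can be done
None
```

The job is handed in: the door is pushed shut, and the gripper is holding the copper blade in the slot with its white band at the mouth and the grip block clear above the box. Before the grasp, a mistyped command dipped the gripper about 20 mm beside the blade (about 15 N measured after the dip), and I saw no effect on the other blades.

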